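# Open the bench kiln with its lid lever and lock the lever under the keeper

## Robot

A 6-joint arm with a two-finger parallel gripper is mounted at the origin on a cart in front of the work surface, level with it; the furniture and walls round the work are solid. World frame = base frame: x ahead of the robot, y to its left, z up, the work surface at z = 0. Lengths are in m, angles in degrees, forces in N, time in s.
With the tool pointing down it reaches from about 0.3 to 0.875 m from the base axis. Payload 4.2 kg.
Tool frame: the origin (TCP) lies at the very end of the fingers, on their centre line; the grasp point (between the pads) lies 19 mm behind it; z points along the fingers, y is the line along which they close (so a half turn about z gives the same grasp; the last joint's range is limited). The gripper opens to 85 mm and grips with 20 to 120 N. Pads are 22 mm wide; open, the fingers measure 114 mm over their backs; the gripper's body (76 mm by 85 mm) begins 54 mm behind the grasp point. The pads swing forward as they close: fully open they stand 13 mm farther back than shut.
Start: joints at [-69.5, 18.312, 89.639, -0, 72.044, -1.146], TCP at [0.212, -0.534, 0.231] pointing down, gripper open.
Joint ranges: [-177.97, 177.97], [-48.28, 115.42], [12.27, 149.76], [-77.06, 257.06], [2.81, 150.46], [-146.56, 146.56]. Speed limits (degrees/s): [147.25, 147.25, 180, 180, 180, 180].

## Interface

Orientations are given as [roll, pitch, yaw] about the fixed x, y, z axes, in that order (R = Rz(yaw) Ry(pitch) Rx(roll)).
In Python, from cell import robot, eyes, job_done gives the robot as it stands.
- The arm moves only by the shell command python3 -m pendant 'ROWS'. ROWS is JSON, a list of rows, each an object with "linear": the shift along the tool's x, y, z in cm, a list of three; "yaw": the turn about the tool's z in rad; "hand": the finger opening in cm, from 0 to 8.54. A call has 1 to 12 rows; each row shifts and turns the commanded pose from where the row before left it, along the tool's axes as they then stand; what a row does not reach is not made up. A row lasts 1/10 s, in which the tool goes at most 50 mm and 8.59 degrees, less where a joint would pass 70% of its speed; a pose out of reach is approached as far as the arm can. A call is refused whole if a number of a shift passes 5 or a number of a turn 0.15, either way. A call with a gripper value outside its range is refused whole. The fingers move at their own pace and stop on an object; the grip force is fixed at half the most. Time passes only in rows, so rows that do not move let the fingers close. It gives the time, the measured TCP pose, the force, the opening and the grip force at its end, in the units of the state.
- robot.sense(): the state, without advancing time (a new reading comes with each control period).
- eyes.get_image(name): name is "scene" or "top"; returns a dict with "frame" (480x640x3 uint8, red, green, blue), "intrinsics" (3x3 intrinsics, pixels), "R" (3x3) and "t" (3): a world point X has camera coordinates R X + t. Camera axes: x right, y down, z forward; pixel columns grow to the right and rows downward; lengths in m; the calibration is good to about 2 mm. A picture is of the moment at which its call begins. There is no depth.
- job_done(): hands the job in; it is judged then, once.
The state is a dict: "clock": time; "q": joint angles; "joint_vel": joint speeds; "tau": joint torques, N m; "ee_pos": TCP position; "tcp_rot": TCP orientation; "wrist_force": force on the tool from outside, world axes, zero at the start; "moment": the same for the moment, N m; "gripper_width": finger opening in m; "grasp_force": force on a finger pad.
Only numpy, scipy, OpenCV 4.12 (cv2) and the standard library are available. Lean on these libraries where they do the work, as an engineer would, in place of code of your own. Each camera call takes 0.05 s, during which the arm holds its last target. There are 200 camera calls.

## Task

Open the kiln for unloading: with the fingertips press the red pad of its lid lever right down, so that the heavy lid swings up, then, still pressing, push the lever over to the kiln's right under the hook of the keeper post and let it come up into the notch, so that the lid stays open by itself once you let go. Only press and push: do not take the lever between the fingers, do not touch the lid, do not let it slam shut, and leave the things lying round the kiln where they are.

Things in the scene. Friction and masses are not known exactly. Their poses are not given: they have to be found in the camera images.
- kiln: small electric kiln with a grey-blue steel case, 170 (x) x 200 (y) x 135 mm without its lid, cold, immovable, on screw feet that hold its base 5 to 38 mm above the bench. Origin at the centre of the base's underside; all heights below are given from there. Own -x is its front (towards the robot), +y its left and -y its right as seen from the robot. Lid hinge at the back
- lid_slab: the heavy lid, a firebrick slab of about 2.3 kg in a grey-blue steel frame, 176 x 206 x 30 mm, shut at the start, its top 169 mm above the base's underside, with a brass pin hanging on a dark bracket at its right side that rests on the lever's short end. Origin at the centre of its underside; its hinge axis lies 88 mm behind that, at the same height (137 mm up). Not to be touched
- kiln_lid (a joint): opening angle of the lid, rad: 0 shut, grows as it opens; about 0.82 with the lever locked under the keeper, about 1.0 with the lever at its lower stop. Nothing but the lever's short end holds it up: it falls shut when the lever is let go outside the keeper
- lever_handle: the lid lever with its red pad. The bar is 12 mm wide and 14 mm high; the pad at its front end is a shallow tray 44 mm long (along the lever) x 46 mm wide with a raised rim 9 mm high along its left and right sides (38 mm clear between the rims), open at its front and back. Origin at the fulcrum; its axes are the kiln's at rest and turn with the lever. Pressing the pad down takes about 11 to 18 N at first and 8 to 12 N further down; at the lower stop it goes no further
- lever_pad (a point): centre of the pressing face of the red pad, where a fingertip presses; about 261 mm above the kiln's origin at rest, 105 mm when locked, 82 mm at the lower stop. The face slopes up to the front by 27 degrees at rest, is level half-way and slopes down by 25 degrees at the lower stop. The point moves on an arc about the fulcrum: it lies 7 mm above the end of a line of 210 mm that starts at the fulcrum and is 36.5 degrees above level at rest
- lever_fulcrum (a point): fulcrum of the lever, a swivelling fork on the kiln's right side, 30 mm in front of and 134 mm to the right of the kiln's origin, 130 mm above it; it has the kiln's axes. From here the long end reaches 210 mm forward to the middle of the red pad, the short end 96 mm back and down, under the lid's pin
- lid_lever (a joint): tilt of the lever about the fulcrum, rad: 0 at rest (long end 36.5 degrees above level), grows as the pad is pressed down, 0.90 at the lower stop. Beyond about 0.86 the bar is low enough to pass under the lip of the keeper's hook; locked in the notch it reads about 0.79
- lever_swivel (a joint): sideways swing of the lever about the upright axis through the fulcrum, rad: 0 at rest (lever straight along the kiln's own x, held there by a light spring, about 1 N at the pad), grows as the pad is pushed towards the right (the kiln's own -y). About 0.13 to 0.20 when the bar is inside the notch; a stop ends the swing at 0.20 (pad then about 40 mm to the right)
- keeper_notch (a point): middle of the notch of the keeper, under its hook: the keeper is a dark steel post on the kiln's base plate, its top 134 mm above the kiln's origin, 115 mm in front of the fulcrum, to the right of the lever. Its hook points to the left, towards the lever, and has a lip turned down 6 mm at its end; the lever comes down to the left of the lip, goes under it to the right and then rises behind it. It has the kiln's axes
- spirit_lamp: round brass spirit lamp, 72 mm wide, 71 mm high, upright; origin at the centre of its underside; bystander
- flux_bottle: small brown bottle with a black cap, 42 mm across, 83 mm high, upright; origin at the centre of its underside; bystander
- tweezers: long steel tweezers lying flat, 193 mm long (own y), 9 mm thick; origin underneath the middle; bystander
- wax_block: brown block of wax, 30 x 62 x 18 mm, lying flat; origin at the centre of its underside; bystander
- screwdriver: small screwdriver with an orange handle, 128 mm long (own y), 18 mm thick, lying flat; origin underneath the middle; bystander
- punch: round grey steel punch, 78 mm long (own y), 18 mm thick, lying flat; origin underneath the middle; bystander

How it is judged:
By the outcome, as a careful person would: the job done as asked, in the order asked, and still so for the second after the job is handed in, with the robot touching nothing.
It also fails if it takes over 42 s, if anything falls off the work surface, if the arm or the gripper's body presses on something with over 40 N, if the wrist force passes 120 N, or if a joint passes its speed limit or range.

## Working session

There is one attempt and no reset: what is moved stays moved. The work goes in short steps, Python scripts to look and compute and a shell command to move; the robot and the scene stay as the last step left them, time stands still between calls to the robot, and variables do not carry over. Pictures are saved under pics/ and viewed, at most 10 in all, crops included, and the job is handed in when it is done.

```bash
mkdir -p pics; python3 - <<'E'
from cell import robot, eyes
import cv2,numpy as np,pickle
s=robot.sense(); print(s)
d={}
for n in("scene","top"):
    i=eyes.get_image(n); d[n]=i; cv2.imwrite(f"pics/{n}0.png",i["frame"][...,::-1]); print(n,i["intrinsics"],i["R"],i["t"])
pickle.dump(d,open("d0.pkl","wb"))
E
```

```text
{'clock': 0.0, 'q': array([-6.94986747e+01,  1.83517913e+01,  8.97086770e+01,  2.01092328e-04,
        7.20428207e+01, -1.14632946e+00]), 'joint_vel': array([-0.05471624,  0.04743456, -0.03907481, -0.01662701,  0.00768501,
        0.01226378]), 'tau': array([ 1.35888462e-03, -4.15516949e+01, -2.34160995e+01, -9.48833690e-05,
        8.01935879e-03, -3.62503371e-06]), 'ee_pos': array([ 0.211943  , -0.53398864,  0.23046536]), 'tcp_rot': array([-1.79896735e+02, -2.25753463e-03,  2.16475905e+01]), 'wrist_force': array([0.1496545 , 0.30565155, 1.05271705]), 'moment': array([-0.00699053,  0.01671939, -0.01778763]), 'grasp_force': 0.0, 'gripper_width': 0.08570036568985893}
scene [[576.80058447   0.         318.1332695 ]
 [  0.         576.80058447 246.78437127]
 [  0.           0.           1.        ]] [[-0.83501972 -0.55007998  0.01241321]
 [-0.32339857  0.472416   -0.81990029]
 [ 0.44514654 -0.68864732 -0.57237175]] [0.5074066  0.30203399 1.29476051]
top [[613.59612803   0.         325.28072557]
 [  0.         613.59612803 242.61850314]
 [  0.           0.           1.        ]] [[-2.04271389e-02 -9.99791049e-01  7.68295929e-04]
 [-9.86036808e-01  2.00190793e-02 -1.65319840e-01]
 [ 1.65269915e-01 -4.13457939e-03 -9.86239707e-01]] [0.08209006 0.59332596 1.6588956 ]
```

View pics/scene0.png

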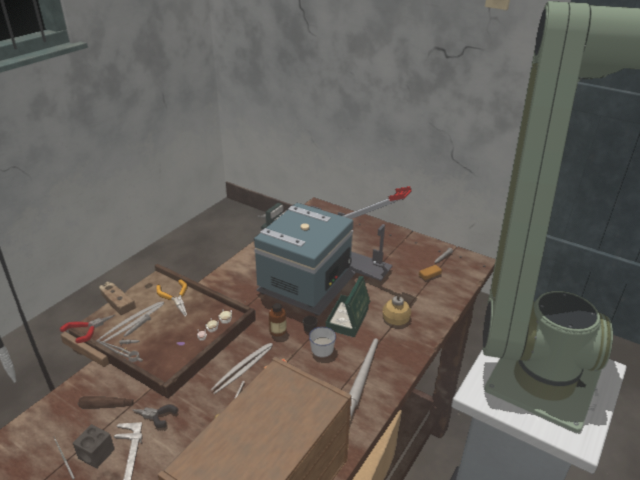

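View pics/top0.png

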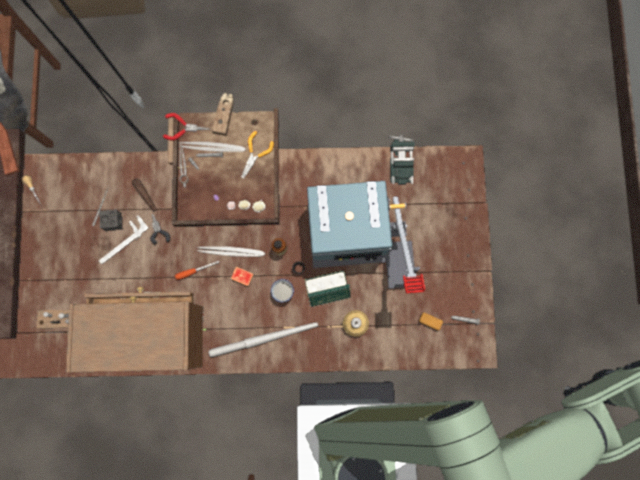

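The scene view shows the kiln at (305,255), the red pad at (402,193) and the keeper post at (381,245). In the top view the lid is at (349,222) and the red pad at (414,284), with the base plate near (400,262). I'll take zoomed crops and triangulate.

```bash
cat > h.py <<'E'
import numpy as np,cv2
def P(i): return i["intrinsics"]@np.c_[i["R"],i["t"]]
def tri(a,pa,b,pb):
    X=cv2.triangulatePoints(P(a),P(b),np.float64(pa),np.float64(pb))[:,0]; return X[:3]/X[3]
def plane(i,p,z):
    d=i["R"].T@np.linalg.inv(i["intrinsics"])@[p[0],p[1],1]; c=-i["R"].T@i["t"]; return c+d*(z-c[2])/d[2]
def proj(i,X):
    u=P(i)@np.append(X,1); return u[:2]/u[2]
def red(i,roi):
    x0,y0,x1,y1=roi; f=i["frame"][y0:y1,x0:x1].astype(int)
    m=((f[...,0]>110)&(f[...,1]<70)&(f[...,2]<70)).astype(np.uint8)
    n,l,s,c=cv2.connectedComponentsWithStats(m); k=1+np.argmax(s[1:,4]); return c[k]+[x0,y0],s[k]
E
python3 - <<'E'
import pickle;from h import *
d=pickle.load(open("d0.pkl","rb"));S,T=d["scene"],d["top"]
cv2.imwrite("pics/c.png",np.vstack([cv2.resize(T["frame"][180:340,290:490],(750,600),interpolation=2)])[...,::-1])
cv2.imwrite("pics/c2.png",cv2.resize(S["frame"][170:330,240:450],(788,600),interpolation=2)[...,::-1])
rs,ss=red(S,(370,170,430,220));rt,st=red(T,(390,260,440,310));print(rs,ss,rt,st,tri(S,rs,T,rt))
E
```

```text
[401.94117647 192.77647059] [20 18 21 10 85] [413.85478548 284.38613861] [ 14  13  21  20 303] [ 0.45240078 -0.1380777   0.27407722]
```

View pics/c.png

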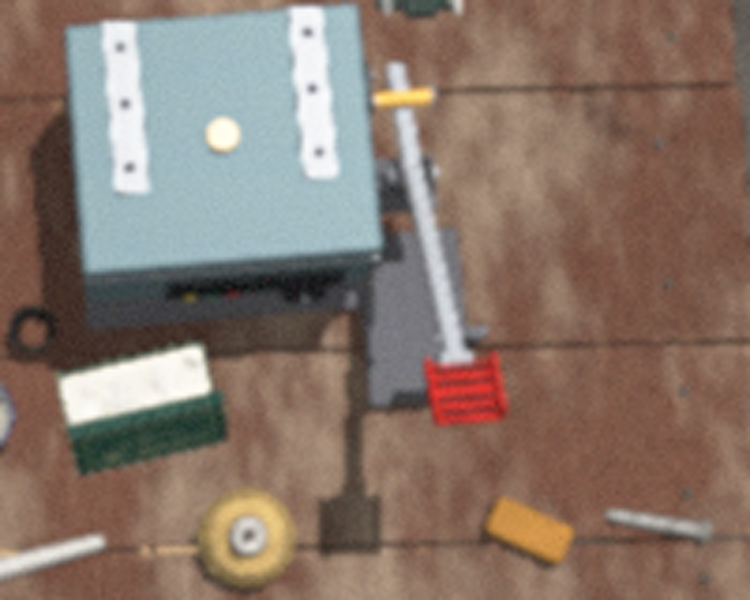

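View pics/c2.png

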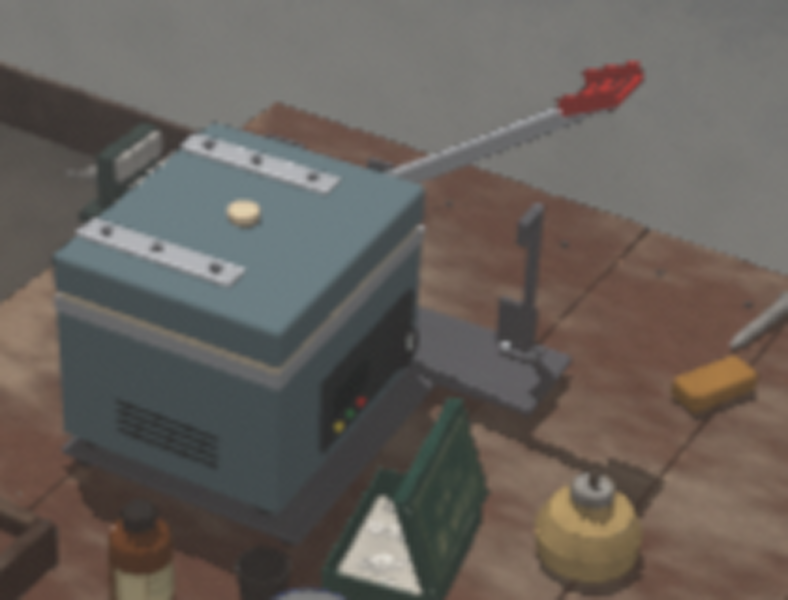

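Top crop: lid corners are at about (67,27), (358,5), (382,248) and (85,272), with the pad at (467,390) and the bar running up to (397,65). Scene crop: lid corners are at (57,258), (215,125), (424,190) and (275,335), with the keeper hook end at (525,230) and post top at (540,205).

```bash
python3 - <<'E'
import pickle;from h import *
np.set_printoptions(precision=4,suppress=True)
d=pickle.load(open("d0.pkl","rb"));S,T=d["scene"],d["top"]
tp=np.array([[67,27],[358,5],[382,248],[85,272]])/3.75+[290,180]
sp=np.array([[57,258],[215,125],[424,190],[275,335]])/3.752+[240,170]
C=np.array([tri(S,a,T,b) for a,b in zip(sp,tp)]);print(C)
print("edges",[np.linalg.norm(C[i]-C[i-1]) for i in range(4)])
z=C[:,2].mean(); Q=np.array([plane(T,p,z) for p in tp]);Q2=np.array([plane(S,p,z) for p in sp]);print(Q,Q2)
for q in(Q,Q2,C):
  v=(q[0]-q[3]+q[1]-q[2]);w=(q[0]-q[1]+q[3]-q[2]);print("yaw",np.degrees(np.arctan2(v[1],v[0])),np.degrees(np.arctan2(-w[0],w[1])))
  print(q.mean(0))
v=(Q[0]-Q[3]+Q[1]-Q[2]);w=(Q[0]-Q[1]+Q[3]-Q[2])
yaw=(np.arctan2(v[1],v[0])+np.arctan2(-w[0],w[1]))/2
R=np.array([[np.cos(yaw),-np.sin(yaw),0],[np.sin(yaw),np.cos(yaw),0],[0,0,1]])
O=(Q.mean(0)+Q2.mean(0))/2; O[2]=z-.169
print("O",O,np.degrees(yaw))
def W(*l): return O+R@np.array(l)
F=(-.03,-.134,.130)
a=np.radians(36.5)
pad=W(F[0]-.21*np.cos(a)-.007*np.sin(a)*-1*-1 if 0 else F[0]-.21*np.cos(a)+.007*np.sin(a),F[1],F[2]+.21*np.sin(a)+.007*np.cos(a))
print("pad pred",pad,proj(S,pad),proj(T,pad))
k=W(-.145,-.134-.02,.134);print("keeper",k,(proj(S,k)-[240,170])*3.752,(proj(T,k)-[290,180])*3.75)
E
```

```text
[[ 0.7228  0.1134  0.1729]
 [ 0.7359 -0.0901  0.1715]
 [ 0.5636 -0.1002  0.1717]
 [ 0.5513  0.1047  0.1744]]
edges [np.float64(0.17177474347020497), np.float64(0.20391974336500152), np.float64(0.17257411298115702), np.float64(0.20531225469351266)]
[[ 0.7223  0.1131  0.1726]
 [ 0.7341 -0.0907  0.1726]
 [ 0.5615 -0.1009  0.1726]
 [ 0.549   0.1035  0.1726]] [[ 0.7238  0.1133  0.1726]
 [ 0.7368 -0.0881  0.1726]
 [ 0.5652 -0.0982  0.1726]
 [ 0.5557  0.1036  0.1726]]
yaw 3.2785169592881402 3.4013214639712412
[0.6417 0.0062 0.1726]
yaw 3.3291154569984203 3.197150885055872
[0.6454 0.0077 0.1726]
yaw 3.1258085328166314 3.562620044909393
[0.6434 0.007  0.1726]
O [0.6436 0.0069 0.0036] 3.3399192116296907
pad pred [ 0.457  -0.1382  0.2642] [400.1418 195.735 ] [413.126  282.6611]
keeper [ 0.5078 -0.1552  0.1376] [531.3877 220.5289] [457.2279 330.3973]
```

```bash
python3 -m pendant '[{"linear":[0,0,-3.7],"yaw":0,"hand":0},{"linear":[0,0,-3.7],"yaw":0,"hand":0},{"linear":[0,0,-3.6],"yaw":0,"hand":0},{"linear":[3.7,-2.8,0],"yaw":0,"hand":0},{"linear":[3.7,-2.8,0],"yaw":0,"hand":0},{"linear":[3.7,-2.8,0],"yaw":0,"hand":0},{"linear":[3.7,-2.8,0],"yaw":0,"hand":0},{"linear":[3.7,-2.8,0],"yaw":0,"hand":0},{"linear":[3.7,-2.8,0],"yaw":0,"hand":0},{"linear":[3.7,-2.8,0],"yaw":0,"hand":0},{"linear":[3.7,-2.8,0],"yaw":0,"hand":0},{"linear":[3.7,-2.8,0],"yaw":0,"hand":0}]' && python3 -m pendant '[{"linear":[0,0,0],"yaw":-0.139,"hand":0},{"linear":[0,0,0],"yaw":-0.139,"hand":0},{"linear":[0,0,0],"yaw":-0.139,"hand":0},{"linear":[0,0,0],"yaw":-0.139,"hand":0},{"linear":[0,0,0],"yaw":-0.139,"hand":0},{"linear":[0,0,0],"yaw":-0.139,"hand":0},{"linear":[0,0,0],"yaw":-0.139,"hand":0},{"linear":[0,0,0],"yaw":-0.139,"hand":0},{"linear":[0,0,0],"yaw":-0.139,"hand":0},{"linear":[0,0,0],"yaw":0,"hand":0},{"linear":[0,0,0],"yaw":0,"hand":0}]'
```

```text
clock: 1.3
ee_pos: [0.4291, -0.1756, 0.3411]
tcp_rot: [-180.0, 0.0, 21.6]
wrist_force: [1.1, -0.6, -0.2]
gripper_width: -0.0003
grasp_force: 0.0
clock: 2.4
ee_pos: [0.4285, -0.1773, 0.3411]
tcp_rot: [-180.0, -0.0, 93.2]
wrist_force: [-0.5, 0.2, 0.2]
gripper_width: -0.0003
grasp_force: 0.0
```

```bash
python3 -m pendant '[{"linear":[1.9,1.45,1.0],"yaw":0,"hand":0},{"linear":[1.9,1.45,1.0],"yaw":0,"hand":0},{"linear":[0,0,0],"yaw":0,"hand":0},{"linear":[0,0,0],"yaw":0,"hand":0}]'; python3 - <<'E'
from cell import robot, eyes
from h import *
s,t=eyes.get_image("scene"),eyes.get_image("top")
X=robot.sense()["ee_pos"];print(X,proj(s,X),proj(t,X))
a=cv2.resize(s["frame"][140:240,340:465],(500,400),interpolation=2)
b=cv2.resize(t["frame"][220:320,360:435],(300,400),interpolation=2)
cv2.imwrite("pics/c3.png",np.hstack([a,b])[...,::-1])
E
```

```text
clock: 2.8
ee_pos: [0.4553, -0.1378, 0.3212]
tcp_rot: [-180.0, 0.0, 93.3]
wrist_force: [0.1, -0.7, 0.1]
gripper_width: -0.0002
grasp_force: 0.0
[ 0.45526543 -0.13833344  0.32172332] [403.0392492  175.39563467] [416.77039279 280.91312239]
```

View pics/c3.png

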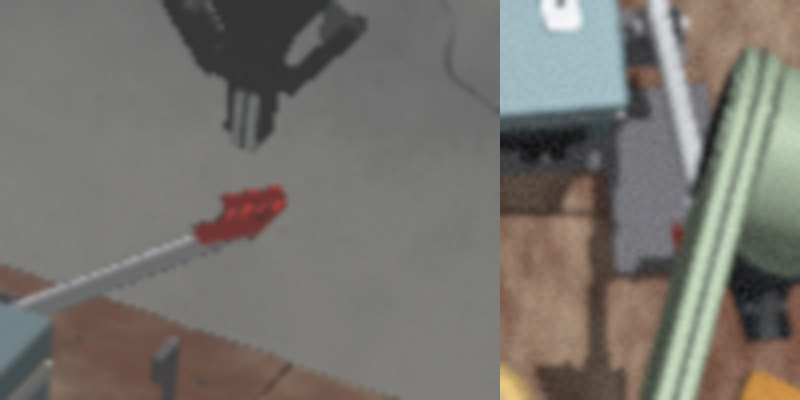

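The closed fingertips (250,145) hang right above the pad (243,213) with the kiln at the left. I'll go down to contact.

```bash
python3 -m pendant '[{"linear":[0,0,1.75],"yaw":0,"hand":0},{"linear":[0,0,1.75],"yaw":0,"hand":0},{"linear":[0,0,0],"yaw":0,"hand":0}]';for i in 1; do python3 -m pendant '[{"linear":[0,0,0.5],"yaw":0,"hand":0},{"linear":[0,0,0],"yaw":0,"hand":0}]'; python3 -m pendant '[{"linear":[0,0,0.5],"yaw":0,"hand":0},{"linear":[0,0,0],"yaw":0,"hand":0}]'; python3 -m pendant '[{"linear":[0,0,0.5],"yaw":0,"hand":0},{"linear":[0,0,0],"yaw":0,"hand":0}]'; done
```

```text
clock: 3.2
ee_pos: [0.4539, -0.1381, 0.2848]
tcp_rot: [-179.8, -0.1, 93.2]
wrist_force: [1.0, 0.6, 0.0]
gripper_width: 0.0002
grasp_force: 0.0
clock: 3.4
ee_pos: [0.4554, -0.1382, 0.2818]
tcp_rot: [180.0, 0.0, 93.3]
wrist_force: [-0.1, 1.1, -0.3]
gripper_width: -0.0003
grasp_force: 0.0
clock: 3.6
ee_pos: [0.4553, -0.1378, 0.2762]
tcp_rot: [-180.0, 0.0, 93.3]
wrist_force: [0.1, 0.2, -1.5]
gripper_width: 0.0001
grasp_force: 0.0
clock: 3.8
ee_pos: [0.4556, -0.1379, 0.2715]
tcp_rot: [180.0, 0.0, 93.3]
wrist_force: [0.7, -0.5, 3.8]
gripper_width: 0.0003
grasp_force: 1.6
```

```bash
python3 - <<'E'
import numpy as np
# tip path relative to fulcrum (forward u, up z); tip half-length 14.5
for t in np.arange(0,.91,.1):
    a=np.radians(36.5)-t; f=np.radians(27)-t
    u=.21*np.cos(a)-.007*np.sin(a); z=.21*np.sin(a)+.007*np.cos(a)
    print(round(t,2),"fwd",round(u*1e3,1),"up",round(z*1e3,1),"tcp up (from fulcrum)",round((z+.0145*abs(np.tan(f)))*1e3,1))
E
```

```text
0.0 fwd 164.6 up 130.5 tcp up (from fulcrum) 137.9
0.1 fwd 176.9 up 113.5 tcp up (from fulcrum) 119.1
0.2 fwd 187.3 up 95.2 tcp up (from fulcrum) 99.3
0.3 fwd 195.9 up 76.1 tcp up (from fulcrum) 78.6
0.4 fwd 202.5 up 56.1 tcp up (from fulcrum) 57.2
0.5 fwd 207.1 up 35.6 tcp up (from fulcrum) 36.0
0.6 fwd 209.6 up 14.8 tcp up (from fulcrum) 16.7
0.7 fwd 210.0 up -6.2 tcp up (from fulcrum) -2.8
0.8 fwd 208.4 up -27.2 tcp up (from fulcrum) -22.2
0.9 fwd 204.6 up -47.8 tcp up (from fulcrum) -41.2
```

```bash
python3 -m pendant '[{"linear":[0,-0.4,0.94],"yaw":0,"hand":0},{"linear":[0,-0.62,0.94],"yaw":0,"hand":0},{"linear":[0,-0.52,0.99],"yaw":0,"hand":0},{"linear":[0,-0.52,0.99],"yaw":0,"hand":0}]'; python3 -m pendant '[{"linear":[0,-0.43,1.04],"yaw":0,"hand":0},{"linear":[0,-0.43,1.04],"yaw":0,"hand":0},{"linear":[0,-0.33,1.07],"yaw":0,"hand":0},{"linear":[0,-0.33,1.07],"yaw":0,"hand":0}]'
python3 - <<'E'
from cell import robot, eyes
from h import *
s=eyes.get_image("scene")
X=robot.sense()["ee_pos"];print(X,proj(s,X))
cv2.imwrite("pics/c4.png",cv2.resize(s["frame"][130:300,240:460],(770,595),interpolation=2)[...,::-1])
E
```

```text
clock: 4.2
ee_pos: [0.4358, -0.1404, 0.2371]
tcp_rot: [179.7, 0.3, 93.4]
wrist_force: [-3.6, -1.9, 15.9]
gripper_width: -0.0004
grasp_force: 7.0
clock: 4.6
ee_pos: [0.4187, -0.1402, 0.1911]
tcp_rot: [-179.9, 0.1, 93.3]
wrist_force: [-3.5, -0.4, 7.7]
gripper_width: 0.0001
grasp_force: 3.6
[ 0.41815942 -0.13988709  0.18945053] [411.41415635 225.33749241]
```

View pics/c4.png

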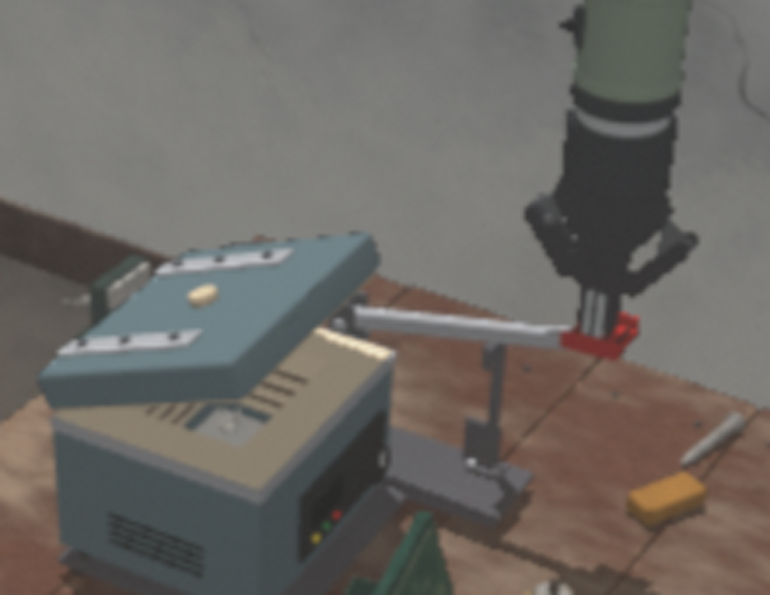

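The lid is lifting, with the lever about half-way down and the fingers centred in the pad (600,325). Continuing down.

```bash
python3 -m pendant '[{"linear":[0,-0.23,1.06],"yaw":0,"hand":0},{"linear":[0,-0.23,1.06],"yaw":0,"hand":0},{"linear":[0,-0.13,0.97],"yaw":0,"hand":0},{"linear":[0,-0.12,0.97],"yaw":0,"hand":0},{"linear":[0,-0.02,0.97],"yaw":0,"hand":0},{"linear":[0,-0.02,0.97],"yaw":0,"hand":0},{"linear":[0,0.08,0.97],"yaw":0,"hand":0},{"linear":[0,0.08,0.97],"yaw":0,"hand":0}]'; python3 -m pendant '[{"linear":[0,0.19,0.9],"yaw":0,"hand":0},{"linear":[0,0.1,0.4],"yaw":0,"hand":0},{"linear":[0,0,0],"yaw":0,"hand":0}]'; python3 -m pendant '[{"linear":[0,0.1,0.4],"yaw":0,"hand":0},{"linear":[0,0,0],"yaw":0,"hand":0}]'
```

```text
clock: 5.45
ee_pos: [0.416, -0.1413, 0.1142]
tcp_rot: [179.7, 0.2, 93.3]
wrist_force: [-6.2, -0.6, 34.8]
gripper_width: -0.0003
grasp_force: 17.2
clock: 5.75
ee_pos: [0.418, -0.1416, 0.1031]
tcp_rot: [179.8, 0.2, 93.4]
wrist_force: [-12.3, -1.1, 42.2]
gripper_width: 0.0001
grasp_force: 21.6
clock: 5.95
ee_pos: [0.4189, -0.1418, 0.0998]
tcp_rot: [179.8, 0.3, 93.4]
wrist_force: [-14.8, -2.1, 50.3]
gripper_width: 0.0001
grasp_force: 26.0
```

```bash
python3 - <<'E'
from cell import robot, eyes
from h import *
s=eyes.get_image("scene")
r=robot.sense();X=r["ee_pos"];print(X,r["wrist_force"],proj(s,X))
cv2.imwrite("pics/c5.png",cv2.resize(s["frame"][190:300,310:450],(764,600),interpolation=2)[...,::-1])
E
```

```text
[ 0.41885174 -0.14177033  0.09987128] [-15.61356106  -1.80157438  48.78518099] [407.92472719 253.50081179]
```

View pics/c5.png

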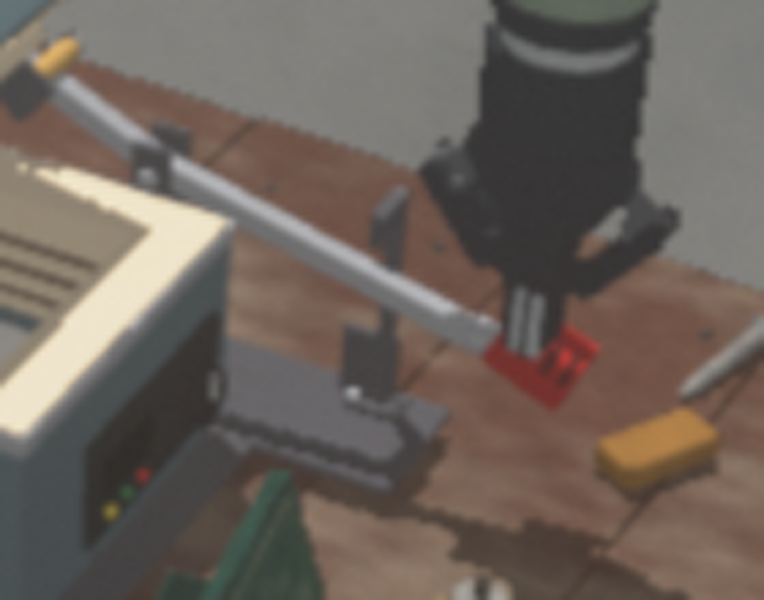

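The lever is far down: the bar at (385,280) passes below the hook (390,210) and to its left. The fingers stand in the pad near its rear half. I'll check tilt from predicted pixels.

```bash
cat >> h.py <<'E'
def lev(t,s,O=np.array([.6436,.0069,.006]),yaw=np.radians(3.34),r=.21,h=.007,side=0,da=0):
    a=np.radians(36.5)-t-da; u=r*np.cos(a)-h*np.sin(a); z=r*np.sin(a)+h*np.cos(a)
    l=np.array([-.03-u*np.cos(s)+side*np.sin(s)*-1,-.134-u*np.sin(s)+side*np.cos(s),.13+z])
    c,n=np.cos(yaw),np.sin(yaw); return O+np.array([[c,-n,0],[n,c,0],[0,0,1]])@l
E
python3 - <<'E'
from cell import eyes
from h import *
s=eyes.get_image("scene")
print(red(s,(390,235,430,275)))
k=764/140
for t in(.75,.8,.85,.9,.95):
    c=[(lambda p:((p-[310,190])*k).round())(proj(s,lev(t,0,r=.21+dr,side=sd))) for dr in(-.022,.022) for sd in(-.023,.023)]
    print(t,lev(t,0).round(3),[list(x) for x in c])
E
```

```text
(array([409.41803279, 257.17213115]), array([  9,  15,  20,  15, 122], dtype=int32))
0.75 [ 0.412 -0.141  0.119] [[np.float64(527.0), np.float64(278.0)], [np.float64(489.0), np.float64(325.0)], [np.float64(610.0), np.float64(313.0)], [np.float64(574.0), np.float64(361.0)]]
0.8 [ 0.413 -0.141  0.109] [[np.float64(523.0), np.float64(293.0)], [np.float64(485.0), np.float64(340.0)], [np.float64(605.0), np.float64(332.0)], [np.float64(569.0), np.float64(380.0)]]
0.85 [ 0.415 -0.141  0.098] [[np.float64(519.0), np.float64(308.0)], [np.float64(481.0), np.float64(355.0)], [np.float64(599.0), np.float64(350.0)], [np.float64(562.0), np.float64(398.0)]]
0.9 [ 0.417 -0.141  0.088] [[np.float64(513.0), np.float64(322.0)], [np.float64(476.0), np.float64(370.0)], [np.float64(591.0), np.float64(367.0)], [np.float64(555.0), np.float64(416.0)]]
0.95 [ 0.42  -0.14   0.078] [[np.float64(507.0), np.float64(336.0)], [np.float64(469.0), np.float64(383.0)], [np.float64(583.0), np.float64(384.0)], [np.float64(547.0), np.float64(433.0)]]
```

```bash
python3 -m pendant '[{"linear":[0,-0.3,0.0],"yaw":0,"hand":0},{"linear":[0,0,0],"yaw":0,"hand":0}]'; python3 -m pendant '[{"linear":[0,0,0.4],"yaw":0,"hand":0},{"linear":[0,0,0],"yaw":0,"hand":0}]'
```

```text
clock: 6.25
ee_pos: [0.4184, -0.1422, 0.1005]
tcp_rot: [179.4, 0.3, 93.4]
wrist_force: [-8.7, -0.9, 47.0]
gripper_width: 0.0002
grasp_force: 23.3
clock: 6.45
ee_pos: [0.4194, -0.1425, 0.0976]
tcp_rot: [179.3, 0.4, 93.4]
wrist_force: [-11.2, -0.3, 58.4]
gripper_width: -0.0002
grasp_force: 28.9
```

```bash
python3 -m pendant '[{"linear":[-0.4,0,0.05],"yaw":-0.02,"hand":0},{"linear":[-0.4,0,0.05],"yaw":-0.02,"hand":0},{"linear":[-0.4,0,0],"yaw":-0.02,"hand":0},{"linear":[0,0,0],"yaw":0,"hand":0}]'; python3 -m pendant '[{"linear":[-0.4,0,0],"yaw":-0.02,"hand":0},{"linear":[-0.4,0,0],"yaw":-0.02,"hand":0},{"linear":[0,0,0],"yaw":0,"hand":0}]';python3 -m pendant '[{"linear":[-0.4,0,0],"yaw":-0.02,"hand":0},{"linear":[-0.4,0,0],"yaw":-0.02,"hand":0},{"linear":[0,0,0],"yaw":0,"hand":0}]'
python3 - <<'E'
from cell import robot, eyes
from h import *
s=eyes.get_image("scene")
cv2.imwrite("pics/c6.png",cv2.resize(s["frame"][190:300,310:450],(764,600),interpolation=2)[...,::-1])
E
```

```text
clock: 6.85
ee_pos: [0.4201, -0.1503, 0.0969]
tcp_rot: [179.3, -0.1, 96.5]
wrist_force: [-8.1, 18.7, 61.7]
gripper_width: 0.0002
grasp_force: 29.3
clock: 7.15
ee_pos: [0.4223, -0.1643, 0.0966]
tcp_rot: [179.3, 0.7, 99.2]
wrist_force: [-8.2, -11.5, 46.7]
gripper_width: -0.0001
grasp_force: 23.2
clock: 7.45
ee_pos: [0.4238, -0.1718, 0.0962]
tcp_rot: [179.3, 0.7, 101.4]
wrist_force: [-5.9, -3.5, 44.9]
gripper_width: 0.0001
grasp_force: 21.9
```

View pics/c6.png

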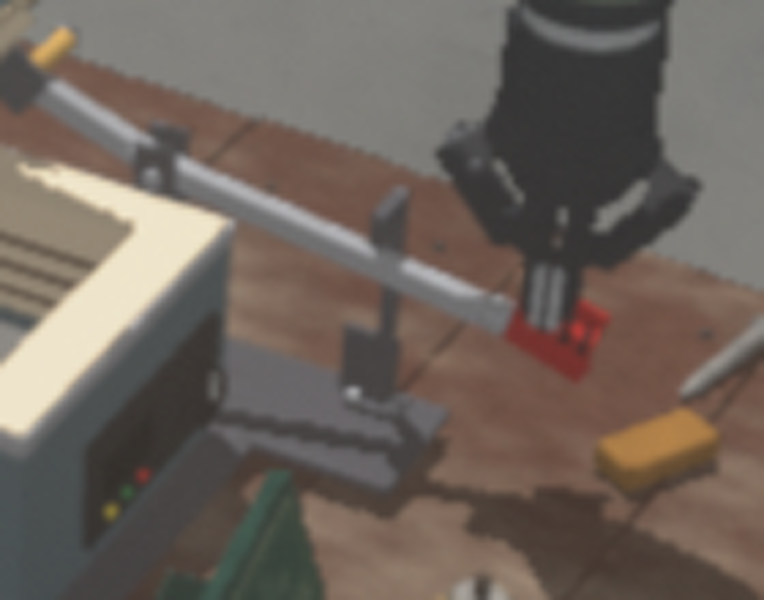

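The lever has moved right and the hook end (390,245) now overlaps the bar. I'll push on to the stop.

```bash
python3 -m pendant '[{"linear":[-0.4,0,0],"yaw":-0.02,"hand":0},{"linear":[-0.4,0,0],"yaw":-0.02,"hand":0},{"linear":[0,0,0],"yaw":0,"hand":0}]';python3 -m pendant '[{"linear":[-0.4,0,0],"yaw":-0.02,"hand":0},{"linear":[0,0,0],"yaw":0,"hand":0}]'
python3 - <<'E'
from cell import eyes
from h import *
s=eyes.get_image("scene")
cv2.imwrite("pics/c7.png",cv2.resize(s["frame"][190:300,310:450],(764,600),interpolation=2)[...,::-1])
k=764/140
for q in(.12,.16,.2):
    print(q,[((proj(s,lev(.89,q,r=.21+dr,side=sd))-[310,190])*k).round().tolist() for dr in(-.022,.022) for sd in(-.023,.023)],lev(.89,q))
E
```

```text
clock: 7.8
ee_pos: [0.4248, -0.1766, 0.0958]
tcp_rot: [179.3, 0.3, 103.5]
wrist_force: [-3.9, 8.8, 46.5]
gripper_width: 0.0
grasp_force: 21.7
clock: 8.0
ee_pos: [0.4253, -0.1788, 0.0957]
tcp_rot: [179.3, 0.1, 104.6]
wrist_force: [-4.0, 14.2, 48.0]
gripper_width: 0.0004
grasp_force: 21.6
0.12 [[524.0, 296.0], [498.0, 345.0], [605.0, 334.0], [581.0, 384.0]] [ 0.41963969 -0.16498939  0.09022141]
0.16 [[526.0, 287.0], [504.0, 337.0], [608.0, 324.0], [587.0, 374.0]] [ 0.4212555  -0.17303088  0.09022141]
0.2 [[527.0, 279.0], [509.0, 329.0], [609.0, 314.0], [593.0, 365.0]] [ 0.42319159 -0.18100132  0.09022141]
```

View pics/c7.png

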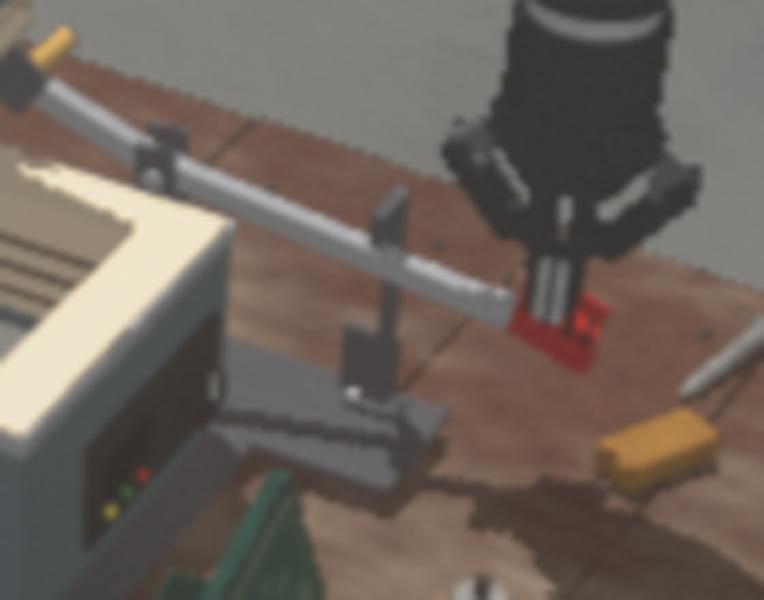

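```bash
python3 -m pendant '[{"linear":[-0.4,0,0],"yaw":0,"hand":0},{"linear":[0,0,0],"yaw":0,"hand":0}]';python3 -m pendant '[{"linear":[-0.4,0,0],"yaw":0,"hand":0},{"linear":[0,0,0],"yaw":0,"hand":0},{"linear":[0,0,0],"yaw":0,"hand":0}]'
python3 - <<'E'
from cell import eyes
from h import *
s=eyes.get_image("scene");print(red(s,(390,225,430,275)))
cv2.imwrite("pics/c8.png",cv2.resize(s["frame"][190:300,310:450],(764,600),interpolation=2)[...,::-1])
E
```

```text
clock: 8.25
ee_pos: [0.4252, -0.1816, 0.0953]
tcp_rot: [179.4, -0.0, 104.6]
wrist_force: [-4.6, 16.6, 46.7]
gripper_width: 0.0004
grasp_force: 21.4
clock: 8.55
ee_pos: [0.4247, -0.185, 0.0947]
tcp_rot: [179.6, -0.1, 104.6]
wrist_force: [-7.7, 15.4, 46.0]
gripper_width: -0.0
grasp_force: 21.1
(array([410.69736842, 252.09210526]), array([13, 22, 16, 11, 76], dtype=int32))
```

View pics/c8.png

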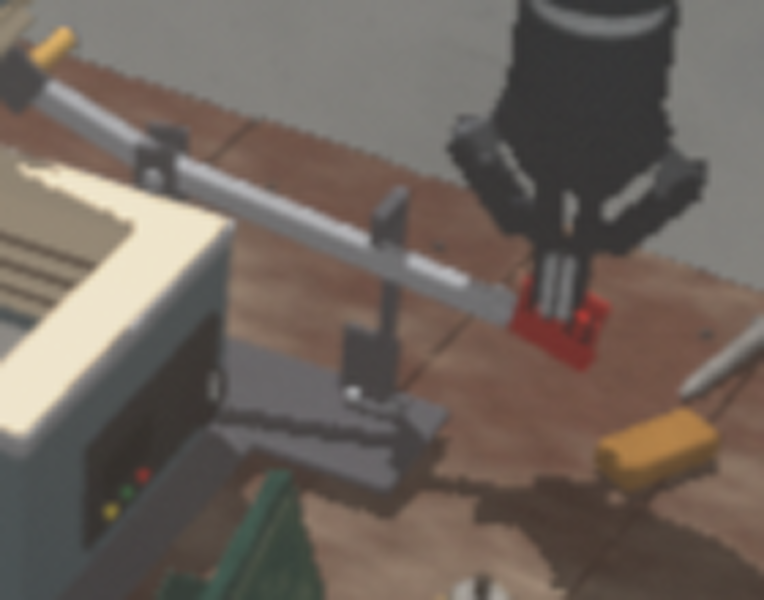

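The fingers are now sliding right within the pad while the lever no longer follows, so it is at its swing stop (about 0.15–0.2, well past the lip). I'll let it rise slowly, still biased to the right.

```bash
python3 -m pendant '[{"linear":[0,0,-0.25],"yaw":0,"hand":0},{"linear":[0,0,-0.25],"yaw":0,"hand":0},{"linear":[0,0,-0.25],"yaw":0,"hand":0},{"linear":[0,0,-0.25],"yaw":0,"hand":0},{"linear":[0,0,0],"yaw":0,"hand":0}]';python3 -m pendant '[{"linear":[0,0,-0.25],"yaw":0,"hand":0},{"linear":[0,0,-0.25],"yaw":0,"hand":0},{"linear":[0,0,0],"yaw":0,"hand":0}]';python3 -m pendant '[{"linear":[0,0,-0.25],"yaw":0,"hand":0},{"linear":[0,0,-0.25],"yaw":0,"hand":0},{"linear":[0,0,0],"yaw":0,"hand":0}]'
python3 - <<'E'
from cell import eyes
from h import *
s=eyes.get_image("scene");print(red(s,(390,215,430,275)))
for t,q in((.89,.2),(.79,.2),(.79,.13),(.7,.15)):print(t,q,lev(t,q),proj(s,lev(t,q)))
E
```

```text
clock: 9.1
ee_pos: [0.4229, -0.1861, 0.1008]
tcp_rot: [179.9, -0.1, 104.7]
wrist_force: [-3.3, 7.4, 13.5]
gripper_width: 0.0001
grasp_force: 6.9
clock: 9.4
ee_pos: [0.4222, -0.1864, 0.1044]
tcp_rot: [-180.0, -0.1, 104.8]
wrist_force: [-2.8, 6.0, 7.3]
gripper_width: 0.0
grasp_force: 4.5
clock: 9.7
ee_pos: [0.4216, -0.1866, 0.109]
tcp_rot: [-179.9, -0.1, 104.8]
wrist_force: [-3.3, 5.3, 5.1]
gripper_width: 0.0002
grasp_force: 4.0
(array([412.25316456, 248.48101266]), array([15, 28, 16, 11, 79], dtype=int32))
0.89 0.2 [ 0.42319159 -0.18100132  0.09022141] [412.5469562  248.89488592]
0.79 0.2 [ 0.41976347 -0.18190701  0.11092286] [414.67900313 242.82352769]
0.79 0.13 [ 0.41653039 -0.16766943  0.11092286] [413.4554544  245.72020149]
0.7 0.15 [ 0.4159732  -0.17205138  0.12977435] [415.1339207  239.14999841]
```

```bash
for i in 1; do python3 -m pendant '[{"linear":[0,0,-0.25],"yaw":0,"hand":0},{"linear":[0,0,-0.25],"yaw":0,"hand":0},{"linear":[0,0,0],"yaw":0,"hand":0}]'; python3 -m pendant '[{"linear":[0,0,-0.25],"yaw":0,"hand":0},{"linear":[0,0,-0.25],"yaw":0,"hand":0},{"linear":[0,0,0],"yaw":0,"hand":0}]'; done
python3 - <<'E'
from cell import eyes
from h import *
s=eyes.get_image("scene");print(red(s,(390,215,430,275)))
E
```

```text
clock: 10.05
ee_pos: [0.4211, -0.1867, 0.1139]
tcp_rot: [-179.8, -0.1, 104.8]
wrist_force: [-4.7, 4.6, 4.1]
gripper_width: 0.0
grasp_force: 4.0
clock: 10.35
ee_pos: [0.4207, -0.1868, 0.1188]
tcp_rot: [-179.8, -0.2, 104.8]
wrist_force: [-5.6, 4.2, 4.0]
gripper_width: -0.0001
grasp_force: 3.9
(array([413.25609756, 245.5       ]), array([15, 25, 17, 11, 82], dtype=int32))
```

```bash
cat > r.py <<'E'
from cell import eyes,robot
from h import *
s=eyes.get_image("scene");print(red(s,(390,205,435,275)),robot.sense()["wrist_force"].round(1))
E
python3 -m pendant '[{"linear":[0,-0.2,-0.25],"yaw":0,"hand":0},{"linear":[0,-0.2,0],"yaw":0,"hand":0},{"linear":[0,0,0],"yaw":0,"hand":0}]'; python3 r.py; python3 -m pendant '[{"linear":[0,0,-0.25],"yaw":0,"hand":0},{"linear":[0,0,0],"yaw":0,"hand":0}]'; python3 r.py
```

```text
clock: 10.7
ee_pos: [0.4191, -0.1873, 0.1212]
tcp_rot: [179.9, -0.1, 104.7]
wrist_force: [0.9, 7.4, -0.8]
gripper_width: -0.0001
grasp_force: 3.1
(array([413.43209877, 245.20987654]), array([16, 35, 16, 11, 81], dtype=int32)) [ 1.7  6.4 -0.5]
clock: 10.95
ee_pos: [0.4182, -0.1877, 0.1235]
tcp_rot: [-179.9, -0.1, 104.8]
wrist_force: [-1.4, 5.5, -2.2]
gripper_width: -0.0002
grasp_force: 2.5
(array([413.51851852, 245.22222222]), array([16, 36, 16, 10, 81], dtype=int32)) [-0.3  6.5 -2.9]
```

Pad has stopped rising (row 245.2) and carries no load, so it sits in the notch. I'll ease off the rim and check it holds.

```bash
python3 -m pendant '[{"linear":[0.3,0,0],"yaw":0,"hand":0},{"linear":[0.3,0,0],"yaw":0,"hand":0},{"linear":[0.3,0,0],"yaw":0,"hand":0},{"linear":[0,0,0],"yaw":0,"hand":0}]'; python3 r.py; python3 -m pendant '[{"linear":[0.3,0,0],"yaw":0,"hand":0},{"linear":[0.2,0,0],"yaw":0,"hand":0},{"linear":[0,0,0],"yaw":0,"hand":0}]'; python3 r.py
```

```text
clock: 11.4
ee_pos: [0.4167, -0.1798, 0.1244]
tcp_rot: [180.0, 0.1, 104.8]
wrist_force: [0.2, 0.0, 0.5]
gripper_width: 0.0003
grasp_force: 0.0
(array([414.54918033, 243.22131148]), array([ 16,  29,  18,  17, 122], dtype=int32)) [ 0.6  0.1 -0.6]
clock: 11.75
ee_pos: [0.415, -0.1746, 0.1241]
tcp_rot: [-180.0, 0.0, 104.8]
wrist_force: [0.4, -0.3, -0.1]
gripper_width: 0.0
grasp_force: 0.0
(array([414.58914729, 243.2248062 ]), array([ 16,  29,  18,  17, 129], dtype=int32)) [-0.1 -0.  -1. ]
```

```bash
python3 -m pendant '[{"linear":[0,0,-1],"yaw":0,"hand":0},{"linear":[0,0,-2],"yaw":0,"hand":0},{"linear":[0,0,-4],"yaw":0,"hand":0},{"linear":[0,0,-4],"yaw":0,"hand":0},{"linear":[0,0,-4],"yaw":0,"hand":0},{"linear":[0,0,0],"yaw":0,"hand":0},{"linear":[0,0,0],"yaw":0,"hand":0},{"linear":[0,0,0],"yaw":0,"hand":0},{"linear":[0,0,0],"yaw":0,"hand":0},{"linear":[0,0,0],"yaw":0,"hand":0},{"linear":[0,0,0],"yaw":0,"hand":0}]'; python3 r.py; python3 -m pendant '[{"linear":[0,0,0],"yaw":0,"hand":0},{"linear":[0,0,0],"yaw":0,"hand":0},{"linear":[0,0,0],"yaw":0,"hand":0},{"linear":[0,0,0],"yaw":0,"hand":0},{"linear":[0,0,0],"yaw":0,"hand":0}]'; python3 r.py
```

```text
clock: 12.9
ee_pos: [0.4149, -0.1748, 0.2734]
tcp_rot: [-179.9, -0.1, 104.8]
wrist_force: [-0.1, -0.0, -0.2]
gripper_width: -0.0006
grasp_force: 0.0
(array([414.46666667, 241.21904762]), array([ 16,  27,  18,  19, 210], dtype=int32)) [ 0.1  0.1 -0.1]
clock: 13.45
ee_pos: [0.4152, -0.1749, 0.2742]
tcp_rot: [180.0, 0.0, 104.8]
wrist_force: [-0.2, 0.2, -0.0]
gripper_width: -0.0003
grasp_force: 0.0
(array([414.40096618, 241.05797101]), array([ 16,  27,  18,  19, 207], dtype=int32)) [-1.1 -0.1  0.1]
```

The lever stays locked with the robot clear of it (pad still at about (414,241)).

```bash
python3 -c "
from cell import job_done
print(job_done())"
```

```text
the job is handed in; nothing more can be done
None
```

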